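Present the card reader to the customer

ROBOT

A 6-joint arm with a two-finger parallel gripper is mounted at the origin on a cart in front of the work surface, level with it; the furniture and walls round the work are solid. World frame = base frame: x ahead of the robot, y to its left, z up, the work surface at z = 0. Lengths are in m, angles in rad, forces in N, time in s.
With the tool pointing down it reaches from about 0.35 to 0.8 m from the base axis. Payload 7.3 kg.
Tool frame: the origin (TCP) lies midway between the tips of the shut fingers; the grasp point (between the pads) lies 19 mm behind it; z points along the fingers, y is the line along which they close (so a half turn about z gives the same grasp; the last joint's range is limited). The gripper opens to 85 mm and grips with 20 to 120 N. Pads are 22 mm wide; open, the fingers measure 114 mm over their backs; the gripper's body (76 mm by 85 mm) begins 54 mm behind the grasp point. The pads swing forward as they close: fully open they stand 13 mm farther back than shut.
Start: joints at [1.052, 0.342, 1.524, -0, 1.275, -0.146], TCP at [0.191, 0.489, 0.231] pointing down, gripper open.
Joint ranges: [-2.53, 2.53], [-0.77, 2.02], [0.04, 2.7], [-1, 4.14], [0.28, 2.66], [-3.11, 3.11]. Speed limits (rad/s): [2.57, 2.57, 3.14, 3.14, 3.14, 3.14].

INTERFACE

Orientations are given as a 3x3 rotation matrix whose columns are the frame's x, y, z axes.
In Python, from bench import arm gives the robot as it stands.
- The arm moves only by the tool nudge_tcp, called after "Emit:" as name(argument=value, ...) on one line, values as JSON. Schema: {"type":"object","properties":{"deltas":{"type":"array","items":{"type":"array","items":{"type":"array","items":{"type":"number"},"minItems":7,"maxItems":7},"minItems":1,"maxItems":10},"minItems":1,"maxItems":1},"grip_n":{"type":"number"},"only":{"type":"string"},"quiet":{"type":"boolean"},"lines":{"type":"string"}},"required":["deltas"],"additionalProperties":false}. deltas is a list that holds a single list of rows (three levels of brackets), with 1 to 10 rows, each of 7 numbers: the opening from 0.0 (shut) to 1.0 (fully open), then dx, dy, dz in cm, then a rotation vector rx, ry, rz in units of 0.05 rad; each row is the pose to reach, as a shift and turn from the pose commanded when the call began, along the tool's axes at that moment; what a row does not reach only later rows make up. A row lasts 1/10 s, in which the tool goes at most 0.05 m and 0.15 rad, less where a joint would pass 70% of its speed; a pose out of reach is approached as far as the arm can. The fingers move at their own pace and stop on an object; grip_n is the grip in N (left out, the last holds). Time passes only in rows, so rows that do not move let the fingers close. The tool returns the time, the measured TCP pose, the force, the opening and the grip force at its end. only (a regular expression) keeps the lines of the reply that match it, lines (a string "A,B") keeps lines A to B, and quiet returns only ok. Input that does not fit is refused with a message, and nothing moves.
- arm.read_state(): the state, without advancing time (a new reading comes with each control period).
- arm.get_image(name): name is "side" or "top" or "wrist"; returns the picture (480x640x3 uint8, red, green, blue); there is no depth.
- arm.get_calibration(name): a dict with "camera_matrix" (3x3 intrinsics, pixels), "pose" (4x4, takes a point from camera to world coordinates); the wrist camera has in their place "tool_from_camera" (4x4, takes a point from camera to tool coordinates, whose origin is the TCP and whose axes are the flange's). Camera axes: x right, y down, z forward; pixel columns grow to the right and rows downward; lengths in m; the calibration is good to about 2 mm. A picture is of the moment at which its call begins: read the wrist's pose just before it. get_calibration takes no time and is no camera call.
- arm.hand_in(): hands the job in; it is judged then, once.
The state is a dict: "clock": time; "joint_pos": joint angles; "joint_vel": joint speeds; "tau": joint torques, N m; "ee_pos": TCP position; "tcp_rot": TCP orientation; "force": force on the tool from outside, world axes, zero at the start; "ft_torque": the same for the moment, N m; "finger_gap": opening from 0.0 (shut) to 1.0 (fully open); "finger_force": force on a finger pad.
Only numpy, scipy, OpenCV 4.12 (cv2) and the standard library are available. Lean on these libraries where they do the work, as an engineer would, in place of code of your own. Each camera call takes 0.05 s, during which the arm holds its last target. There are 200 camera calls.

TASK

Draw the card reader straight up out of its snug charging dock and offer it to the customer on the far side of the counter: turn it so that its screen faces straight across the counter and tip it back about halfway between upright and flat, so that screen and keys slant up towards the customer with the shoe (lower) end lowest and nearest the customer. Finish while still holding it still like that, all of it well raised, at least 12 cm above the counter and clear of the dock, and do not disturb the other things on the counter.

Things in the scene. Friction and masses are not known exactly. Their poses are not given: they have to be found in the camera images.
- reader: Dark card reader, 165 x 74 mm, about 0.3 kg, 18 mm thick, 31 mm at its screen housing (x = 17 to 72 mm). Origin: centre of its flat back. x: along its length from shoe end (-x) to screen end; y: across its width; z: out of the screen and keys. A rubber shoe 80 x 24 x 14 mm wraps the -x end. It starts upright in the dock, shoe down, x straight up, screen facing along the dock's +x, top 174 mm high.
- reader_grip (a point): Middle of the screen housing, mid-width and mid-thickness, 45 mm from the reader's middle towards the screen end (38 mm below the top edge of the standing reader). A good grasp: fingers along the reader's length, pinching across its thickness (along the reader's z), 31 mm wide. Axes as reader.
- reader_foot (a point): Middle of the shoe's end face, the lower end of the standing reader, 83.5 mm from its middle. Axes as reader.
- dock: Grey charging dock fixed to the counter: 78 x 130 mm foot, 44 mm high; origin at the centre of its underside, z up. Slot 27 (along its x) x 83 mm, floor at 8 mm. Two sprung balls at the slot's ends hold the shoe: pulling the reader straight up takes about 10 N for the first few mm, then it slides freely, clear after 40 mm of lift. The parked reader's screen looks along dock +x.
- cup: White cup, 86 x 102 x 56 mm, loose bystander, leave alone. Origin at the centre of its underside.
- marker: Marker pen lying on the counter, 135 mm long, loose bystander, leave alone. Origin at its underside centre.
- bell: Round counter bell, 86 mm across, 66 mm high, loose bystander, leave alone. Origin at the centre of its underside.
- offer (a point): A point in the air over the counter; only its axes matter. They show the attitude wanted of the reader: z (screen direction) slants 45 degrees up towards the customer, who stands straight ahead of the robot across the counter (world +x); x (screen end) slants 45 degrees up and back towards the robot; y level, along world -y.
Not all that is in view belongs to the job. What is shaped like the dock but blue or turquoise is not meant.

How it is judged:
By the outcome, as a careful person would: the job done as asked, in the order asked, and still so for the second after the job is handed in, while the arm keeps its last pose, push and grip.
It also fails if it takes over 29 s, if anything falls off the work surface, if the arm or the gripper's body presses on something with over 40 N, if the wrist force passes 120 N, or if a joint passes its speed limit or range.

## Working session

There is one attempt and no reset: what is moved stays moved. The work goes in short steps, Python scripts to look and compute and a tool call to move; the robot and the scene stay as the last step left them, time stands still between calls to the robot, and variables do not carry over. Pictures are saved under pics/ and viewed, at most 10 in all, crops included, and the job is handed in when it is done.

```bash
ls; mkdir -p pics; python3 - <<'E'
from bench import arm
import cv2,numpy as np
np.set_printoptions(precision=4,suppress=True)
for n in("top","side"):
    cv2.imwrite(f"pics/{n}0.png",arm.get_image(n)[:,:,::-1])
    c=arm.get_calibration(n);print(n,c["camera_matrix"],c["pose"])
s=arm.read_state();print(s)
print(arm.get_calibration("wrist"))
E
```

```text
pics
top [[588.2568   0.     319.9951]
 [  0.     588.2568 237.2538]
 [  0.       0.       1.    ]] [[-0.0286 -0.9745  0.2224  0.2242]
 [-0.9996  0.0295  0.001   0.1268]
 [-0.0075 -0.2223 -0.9749  1.7162]
 [ 0.      0.      0.      1.    ]]
side [[511.2657   0.     318.7433]
 [  0.     511.2657 240.7422]
 [  0.       0.       1.    ]] [[-0.8758 -0.271   0.3993  0.0517]
 [-0.4825  0.5098 -0.7123  1.0384]
 [-0.0105 -0.8165 -0.5772  0.9221]
 [ 0.      0.      0.      1.    ]]
{'clock': 0.1, 'joint_pos': array([ 1.052 ,  0.3426,  1.5249, -0.    ,  1.2754, -0.146 ]), 'joint_vel': array([ 0.0009,  0.    , -0.0021,  0.0018, -0.0013,  0.0003]), 'tau': array([  0.0015, -43.4445, -24.6491,  -0.0003,   0.0047,  -0.    ]), 'ee_pos': array([0.191 , 0.4886, 0.2307]), 'tcp_rot': array([[-0.9313,  0.3643, -0.0006],
       [ 0.3643,  0.9313, -0.0012],
       [ 0.0002, -0.0013, -1.    ]]), 'force': array([ 0.1202, -0.004 ,  0.0004]), 'ft_torque': array([-0.0153, -0.0066,  0.0405]), 'finger_force': 0.0, 'finger_gap': 1.0013309329797564}
{'camera_matrix': array([[375.3786,   0.    , 323.2192],
       [  0.    , 375.3786, 232.1998],
       [  0.    ,   0.    ,   1.    ]]), 'tool_from_camera': array([[ 0.0002, -0.9553, -0.2955,  0.0767],
       [ 1.    ,  0.0003, -0.0003, -0.0004],
       [ 0.0004, -0.2955,  0.9553, -0.142 ],
       [ 0.    ,  0.    ,  0.    ,  1.    ]])}
```

View pics/top0.png

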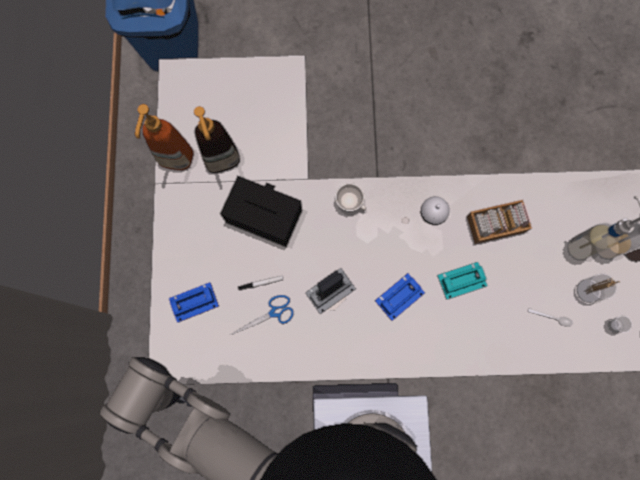

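View pics/side0.png

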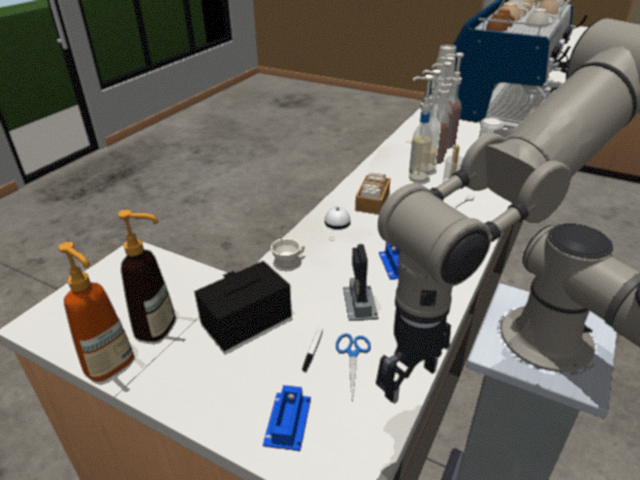

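The top view shows the grey dock at about (331,290), with the reader's top end at about (331,282). In the side view the reader stands at about (360,275). The black box, bell, cup, marker and scissors are all clear of it. I'll enlarge both crops.

```bash
python3 - <<'E'
import cv2,numpy as np
t=cv2.imread("pics/top0.png")[258:323,298:363];s=cv2.imread("pics/side0.png")[235:330,325:395]
a=cv2.resize(t,(455,455),interpolation=cv2.INTER_CUBIC);b=cv2.resize(s,(336,456),interpolation=cv2.INTER_CUBIC)[:455]
for i in range(0,65,10):
    cv2.putText(a,str(298+i),(i*7,8),0,.3,(0,0,255));cv2.putText(a,str(258+i),(0,i*7+4),0,.3,(0,0,255))
    cv2.line(a,(i*7,10),(i*7,16),(0,0,255));cv2.line(a,(20,i*7),(26,i*7),(0,0,255))
k=4.8
for i in range(0,95,10):
    y=int(i*k);cv2.putText(b,str(235+i),(0,y+4),0,.3,(0,0,255));cv2.line(b,(20,y),(26,y),(0,0,255))
    if i<70: cv2.putText(b,str(325+i),(y,8),0,.3,(0,0,255));cv2.line(b,(y,10),(y,16),(0,0,255))
cv2.imwrite("pics/crop1.png",np.hstack([a,b]))
E
```

```text
(no output)
```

View pics/crop1.png

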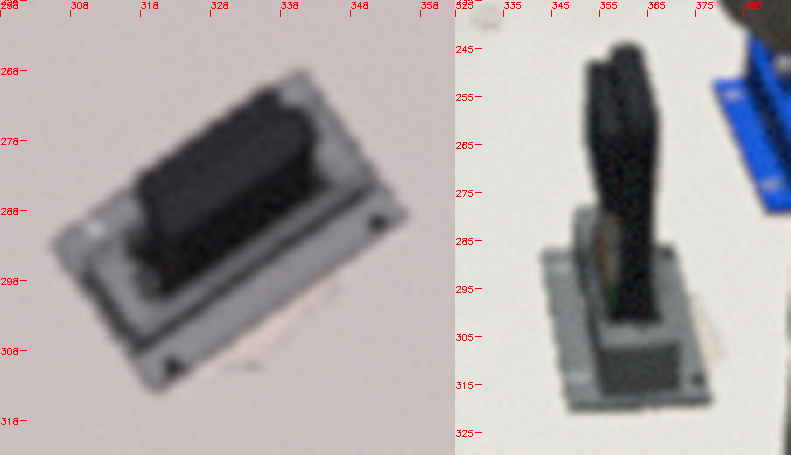

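The reader stands along the dock's long side. The coloured keys and the stepped housing are on its left face in the side view, so the screen looks away from the robot towards +x,+y. Next I'll fit the pose. In the top view the foot corners are (305.4,292.7), (320.6,314.1), (356.3,288.4) and (340.9,267.7).

```bash
cat > h.py <<'E'
import numpy as np
from bench import arm
from scipy.spatial.transform import Rotation as R
np.set_printoptions(precision=4,suppress=True)
def ray(n,u,v,z):
    c=arm.get_calibration(n);T=c["pose"];d=T[:3,:3]@np.linalg.solve(c["camera_matrix"],[u,v,1.])
    return T[:3,3]+d*(z-T[2,3])/d[2]
def proj(n,p):
    c=arm.get_calibration(n);T=c["pose"];q=c["camera_matrix"]@(T[:3,:3].T@(np.asarray(p)-T[:3,3]));return q[:2]/q[2]
def delta(p,Rt):
    s=arm.read_state();M=s["tcp_rot"]
    print("d",M.T@(np.asarray(p)-s["ee_pos"]),"rv",R.from_matrix(M.T@Rt).as_rotvec(),"q",s["joint_pos"],"t",s["clock"])
E
python3 - <<'E'
from h import *
C=np.array([ray("top",u,v,.004) for u,v in [(305.4,292.7),(320.6,314.1),(356.3,288.4),(340.9,267.7)]])
print(C,C.mean(0),[np.linalg.norm(C[i]-C[i-1]) for i in range(4)])
S=np.array([ray("side",u,v,.004) for u,v in [(325+(545-455)/4.8,235+250/4.8),(325+(672-455)/4.8,235+250/4.8),(325+(711-455)/4.8,235+402/4.8),(325+(570-455)/4.8,235+410/4.8)]])
print(S,S.mean(0),[np.linalg.norm(S[i]-S[i-1]) for i in range(4)])
l=(C[2]-C[1])+(C[3]-C[0]);w=(C[0]-C[1])+(C[3]-C[2])
print(np.degrees(np.arctan2(l[1],l[0]))+90,np.degrees(np.arctan2(w[1],w[0])))
c=C.mean(0);a=np.arctan2(l[1],l[0])+np.pi/2;X=np.array([np.cos(a),np.sin(a),0]);Y=np.array([-X[1],X[0],0])
for x in(-9,9,22):
  for y in(-37,37):
    p=c+X*x/1e3+Y*y/1e3;p[2]=.174 if x<20 else .164
    print(x,y,(proj("top",p)-[298,258])*7,(proj("side",p)-[325,235])*4.8+[455,0])
y=X;z=np.array([0,0,-1.]);Rt=np.c_[np.cross(y,z),y,z]
g=c+X*(15.5-9)/1e3;print("X",X,"grip",g)
delta([g[0],g[1],.231],Rt)
E
```

```text
[[0.45   0.176  0.004 ]
 [0.3864 0.1333 0.004 ]
 [0.4582 0.0268 0.004 ]
 [0.5209 0.0696 0.004 ]] [0.4539 0.1014 0.004 ] [np.float64(0.12788134302638282), np.float64(0.0765455853913846), np.float64(0.12851089832869098), np.float64(0.07591632423541196)]
[[0.5193 0.0669 0.004 ]
 [0.4551 0.0326 0.004 ]
 [0.3859 0.1364 0.004 ]
 [0.4493 0.1773 0.004 ]] [0.4524 0.1033 0.004 ] [np.float64(0.13069897134072633), np.float64(0.07279227696823425), np.float64(0.12477107355477947), np.float64(0.07544396268773211)]
33.8310726104648 34.07183265533413
-9 -37 [327.9792 130.9168] [640.8134  32.1517]
-9 37 [168.7337 244.1378] [664.1904 117.1519]
9 -37 [300.0543  92.666 ] [606.8812  34.1654]
9 37 [140.9874 205.4192] [628.6176 119.3449]
22 -37 [279.3771  69.6573] [581.8341  51.067 ]
22 37 [121.4264 181.4   ] [602.2611 136.7312]
X [0.8307 0.5567 0.    ] grip [0.4593 0.105  0.004 ]
d [-0.3895 -0.2595 -0.    ] rv [-0.0013  0.0002  0.6075] q [ 1.052   0.3426  1.5249 -0.      1.2754 -0.146 ] t 0.1
```

Both views agree to about 2 mm, and the measured foot (128 x 76 mm) matches its given 130 x 78 mm. I'll move above the grip point and turn the tool to suit.

The rows are not in the units I measure in: shifts go in cm and turns go in units of 0.05 rad. I convert before sending: -0.2 m is -20, -0.38 m is -38, 0.56 rad is 11.2.

Emit:
nudge_tcp(deltas=[[[1,-4,-2.6,0,0,0,1.6],[1,-8,-5.2,0,0,0,3.2],[1,-12,-8,0,0,0,4.8],[1,-16,-10.7,0,0,0,6.4],[1,-20,-13.3,0,0,0,8],[1,-24,-16,0,0,0,9.6],[1,-28,-18.7,0,0,0,11.2],[1,-32,-21.3,0,0,0,12.14],[1,-35.5,-23.7,0,0,0,12.14],[1,-38,-25.4,0,0,0,12.14]]], grip_n=25)

```text
clock: 1.1
ee_pos: [0.4536, 0.1116, 0.231]
tcp_rot: [[-0.556, 0.831, -0.0], [0.831, 0.556, -0.0], [-0.0, -0.0, -1.0]]
force: [0.3, 0.6, 0.1]
finger_gap: 1.002
finger_force: 0.0
```

Emit:
nudge_tcp(deltas=[[[1,-0.5,-0.6,0,0,0,0],[1,-0.9,-0.6,0,0,0,0],[1,-0.9,-0.6,0,0,0,0],[1,-0.9,-0.6,0,0,0,0]]])

```text
clock: 1.5
ee_pos: [0.4521, 0.1041, 0.2313]
tcp_rot: [[-0.558, 0.83, -0.0], [0.83, 0.558, 0.0], [0.0, 0.0, -1.0]]
force: [0.6, 1.0, 0.1]
finger_gap: 0.999
finger_force: 0.0
```

```bash
python3 - <<'E'
from h import *
import cv2
a=np.radians(33.9);y=np.array([np.cos(a),np.sin(a),0]);z=np.array([0,0,-1.]);Rt=np.c_[np.cross(y,z),y,z]
delta([.4585,.1045,.231],Rt)
cv2.imwrite("pics/w1.png",arm.get_image("wrist")[:,:,::-1])
# predicted reader top corners in wrist view
s=arm.read_state();c=arm.get_calibration("wrist");T=np.eye(4);T[:3,:3]=s["tcp_rot"];T[:3,3]=s["ee_pos"];T=T@c["tool_from_camera"]
Y=np.array([-y[1],y[0],0])
for x,h in((-9,.174),(9,.174),(22,.164)):
  for w in(-37,37):
    p=np.array([.4539,.102,0])+y*x/1e3+Y*w/1e3;p[2]=h
    q=c["camera_matrix"]@(T[:3,:3].T@(p-T[:3,3]));print(x,w,q[:2]/q[2])
E
```

```text
d [-0.0032  0.0055  0.0003] rv [ 0.0001 -0.0004  0.0005] q [ 0.0606  0.2302  1.682   0.0004  1.2295 -0.5317] t 1.5
-9 -37 [310.1558 318.8128]
-9 37 [308.8891 197.3672]
9 -37 [340.2173 318.8556]
9 37 [342.1935 197.4079]
22 -37 [360.3675 310.614 ]
22 37 [364.331  193.7741]
```

View pics/w1.png

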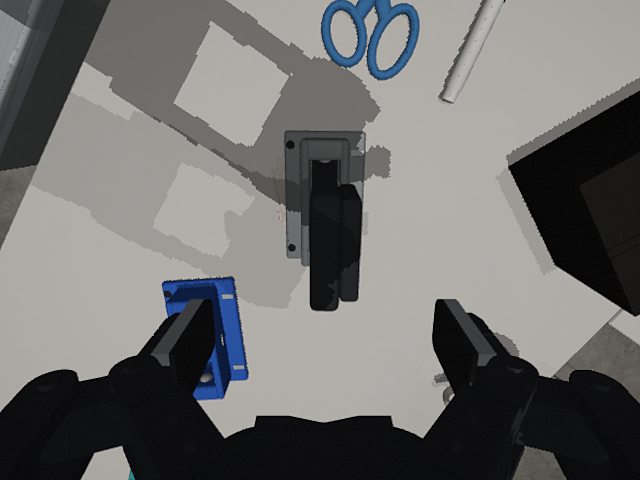

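The reader's top lies at u=310–340 and its housing reaches u=360, within 2 px of the prediction. Along its width it sits a few mm towards tool +x. I'll shift to suit, descend and close gently.

To row units: 0.114 m is 11.4, 0.105 m is 10.5.

Emit:
nudge_tcp(deltas=[[[1,0,0.6,1,0,0,0],[1,0,0.6,3,0,0,0],[1,0,0.6,5,0,0,0],[1,0,0.6,7,0,0,0],[1,0,0.6,9,0,0,0],[1,0,0.6,10.5,0,0,0],[1,0,0.6,11.4,0,0,0],[1,0,0.6,11.4,0,0,0],[1,0,0.6,11.4,0,0,0]]], grip_n=25)

```text
clock: 2.45
ee_pos: [0.4579, 0.1068, 0.1175]
tcp_rot: [[-0.558, 0.83, 0.0], [0.83, 0.558, 0.0], [-0.0, 0.0, -1.0]]
force: [-0.0, 0.4, 1.2]
finger_gap: 1.001
finger_force: 0.0
```

Emit:
nudge_tcp(deltas=[[[0,0,0,0,0,0,0],[0,0,0,0,0,0,0],[0,0,0,0,0,0,0],[0,0,0,0,0,0,0],[0,0,0,0,0,0,0],[0,0,0,0,0,0,0],[0,0,0,0,0,0,0],[0,0,0,0,0,0,0]]])

```text
clock: 3.25
ee_pos: [0.458, 0.1066, 0.1177]
tcp_rot: [[-0.557, 0.83, 0.001], [0.83, 0.557, 0.0], [-0.0, 0.001, -1.0]]
force: [0.0, 1.7, 5.6]
finger_gap: 0.35
finger_force: 24.0
```

```bash
python3 - <<'E'
from h import *
import cv2
cv2.imwrite("pics/w2.png",arm.get_image("wrist")[:,:,::-1]);print(arm.read_state()["ft_torque"])
E
```

```text
[ 0.1821 -0.051  -0.0627]
```

View pics/w2.png

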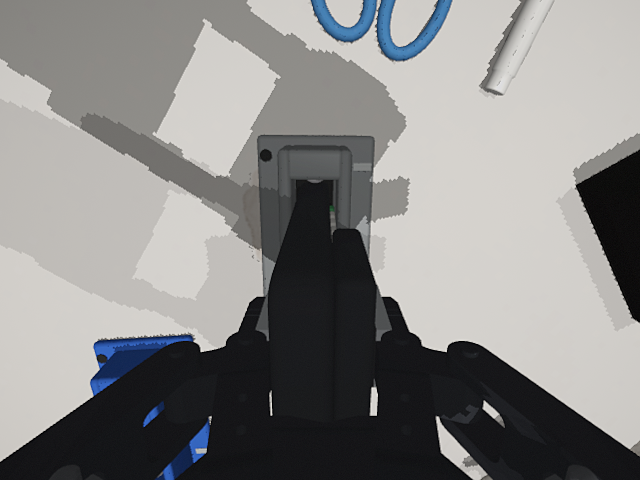

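The fingers hold the housing: gap 0.35 is about 30 mm, and the side forces are small. I'll tighten the grip and draw straight up.

Emit:
nudge_tcp(deltas=[[[0,0,0,0,0,0,0],[0,0,0,0,0,0,0],[0,0,0,-0.2,0,0,0],[0,0,0,-0.4,0,0,0],[0,0,0,-0.6,0,0,0],[0,0,0,-0.8,0,0,0],[0,0,0,-1.1,0,0,0],[0,0,0,-1.4,0,0,0],[0,0,0,-1.8,0,0,0],[0,0,0,-2.2,0,0,0]]], grip_n=70)

```text
clock: 4.3
ee_pos: [0.4575, 0.1065, 0.14]
tcp_rot: [[-0.557, 0.83, 0.0], [0.83, 0.557, 0.0], [0.0, 0.0, -1.0]]
force: [0.0, 1.0, -2.8]
finger_gap: 0.352
finger_force: 66.0
```

Emit:
nudge_tcp(deltas=[[[0,0,0,-1,0,0,0],[0,0,0,-2,0,0,0],[0,0,0,-3,0,0,0],[0,0,0,-4.5,0,0,0],[0,0,0,-6.5,0,0,0],[0,0,0,-9,0,0,0],[0,0,0,-12,0,0,0],[0,0,0,-15,0,0,0],[0,0,0,-17.5,0,0,0],[0,0,0,-19,0,0,0]]])

```text
clock: 5.3
ee_pos: [0.4579, 0.1066, 0.3325]
tcp_rot: [[-0.557, 0.83, 0.004], [0.83, 0.557, 0.0], [-0.002, 0.004, -1.0]]
force: [-0.0, 0.3, -3.4]
finger_gap: 0.348
finger_force: 66.3
```

```bash
python3 - <<'E'
from h import *
s=2**-.5
Rt=np.c_[[0,1,0],[s,0,s],[s,0,-s]]
delta([.50,.08,.32],Rt)
E
```

```text
d [-0.0455  0.0201  0.0126] rv [-0.7579 -0.2311  0.5603] q [ 0.0654  0.1741  1.4735  0.0001  1.49   -0.5257] t 5.3
```

To row units: -0.045 m is -4.5, -0.042 m is -4.2, -0.758 rad is -15.16.

Emit:
nudge_tcp(deltas=[[[0,-0.3,0.1,0,-1,-0.3,0.74],[0,-0.8,0.3,0,-2.6,-0.8,1.92],[0,-1.4,0.6,0,-4.4,-1.34,3.26],[0,-2,0.9,0,-6.2,-1.9,4.58],[0,-2.6,1.2,0,-8,-2.44,5.92],[0,-3.2,1.5,0,-9.8,-2.98,7.24],[0,-3.8,1.8,0,-11.6,-3.54,8.58],[0,-4.2,2,0,-13.2,-4.02,9.76],[0,-4.5,2,0,-14.4,-4.4,10.64],[0,-4.5,2,0,-15.16,-4.62,11.2]]])

```text
clock: 6.3
ee_pos: [0.4981, 0.0802, 0.3292]
tcp_rot: [[0.001, 0.709, 0.705], [1.0, -0.001, -0.001], [0.001, 0.705, -0.709]]
force: [-0.6, -0.6, -2.4]
finger_gap: 0.35
finger_force: 66.7
```

Emit:
nudge_tcp(deltas=[[[0,0,0,0,0,0,0],[0,0,0,0,0,0,0],[0,0,0,0,0,0,0],[0,0,0,0,0,0,0],[0,0,0,0,0,0,0]]])

```text
clock: 6.8
ee_pos: [0.4995, 0.0802, 0.3294]
tcp_rot: [[-0.0, 0.71, 0.704], [1.0, 0.0, -0.0], [-0.0, 0.704, -0.71]]
force: [0.4, 0.3, -3.0]
finger_gap: 0.349
finger_force: 66.6
```

```bash
python3 - <<'E'
from h import *
import cv2
s=2**-.5
Rt=np.c_[[0,1,0],[s,0,s],[s,0,-s]]
delta(arm.read_state()["ee_pos"],Rt)
a=arm.get_image("side")[60:420,160:560,::-1];b=arm.get_image("wrist")[:,:,::-1]
cv2.imwrite("pics/end.png",np.hstack([a,cv2.resize(b,(400,360))]))
E
```

```text
d [0. 0. 0.] rv [-0.0042  0.0001  0.0004] q [ 0.0138 -0.1209  2.0403 -0.023   0.4411  0.0303] t 6.8
```

View pics/end.png

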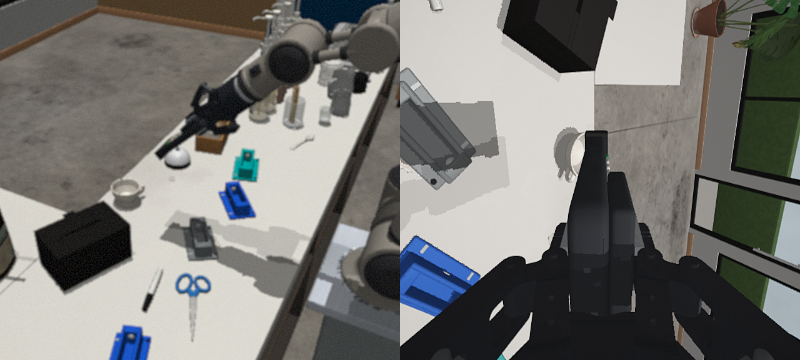

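The side view shows the dock empty at about (195,235) and the cup, bell and marker where they were. The reader slants 45° with its shoe forward and down. The wrist view shows it straight in the grip, with the housing and keys on the upper side.

```bash
python3 -c "
from bench import arm
print(arm.hand_in())"
```

```text
the job is handed in; nothing more can be done
None
```

The reader is out of its dock and held still at 45° with the screen facing the customer, its lowest point about 24 cm above the counter; the cup, bell and marker are untouched, and I handed the job in at about 7 s.

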